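# Load a valve housing under the sprung flap of a test nest

## Task

Load the valve housing that waits in the lane of the test nest. With one fingertip press down the round thumb bar beside the lane and keep it down, so that the spring-closed flap stays up, and with the other fingertip push the housing along the lane under the flap until it is fully home against the end stop; then let go, so that the flap springs shut with the housing's port standing in its window. Only press and push: do not lift or tip the housing, and leave the things beside the nest where they are.

Things in the scene. Friction and masses are not known exactly. Their poses are not given: they have to be found in the camera images.
- nest: Fixed aluminium base plate 182 x 104 mm, top (the deck) at z = 0.012. Origin on the lane's centreline at bench level; x along the lane in the push direction, y to its left, z up. Two guide rails 5 mm above the deck, x = -0.096 to 0.062, leave 33 mm between them, outer faces at y = +-0.0235. Nothing fixed is over 34 mm above the deck; hinge posts stand at y = 0.040, x = -0.0905 and 0.0785.
- stop (a point): Centre of the dark end stop's face, at deck level: nest (0.062, 0, 0.012). The stop is 54 mm wide and 20 mm high, its face square to the lane. A housing that is home touches it: its origin is then at nest x = 0.038.
- flap (a joint): Flap angle, rad: 0 shut and level, grows as it rises, ends at 0.55. Hinge line along nest x at y = 0.040, z = 0.0375. The port passes under it from 0.27 rad; 0.35 to 0.5 is comfortable. A spring shuts it: at the thumb bar about 2 N at first, 5 N at 0.44. Above 0.05 rad at the end it is not shut: the housing is not home and props it up.
- window (a point): Middle of the flap's window, on the 3 mm steel plate; moves with the flap. Window 31 x 31 mm; nest x = 0.0315 to 0.0625. The plate spans nest x = 0.0225 to 0.0715, y = -0.0235 to 0.040. Shut, its underside is 24 mm above the deck: over the housing's body but barring its port; the port fits the window only when home. Up, its free edge is at most 62 mm above the deck.
- thumb_bar (a point): Steel bar with black rings, 12 mm round, 138 mm long, parallel to the lane, on the flap beyond its hinge; this point is its middle. Flap shut: at nest (-0.031, 0.080, 0.0315), top 25.5 mm above the deck. Pressed down it raises the flap and stays parallel, so a fingertip can slide along it; top at 14 mm (y 0.076) at 0.30 rad, 9 mm (y 0.074) at 0.44, 5.5 mm (y 0.071) at 0.55.
- valve_housing: Grey valve housing in the lane, 0.16 kg: body 30 wide, 45 long, 22 mm high; round port 24 mm across on top, to 31 mm. Origin at its underside; y axis points to the stop. Front face 24 mm ahead of the origin, back face 21 mm behind it; a tan fitting 11 mm across sticks out of its middle to 25 mm behind: push there. Port from 2 behind to 21 ahead. Starts 48 to 73 mm before home.
- next_housing: Bystander: a like housing with a tan sleeve in its port, 30 x 49 x 37 mm, loose on the bench to the right of the nest. Origin at its underside.
- gauge: Bystander: steel plug gauge 107 mm long, 17 mm thick, lying loose on the bench to the left of the nest. Origin at its underside.
- glue_bottle: Bystander: small red bottle with a blue cap, 16 x 26 x 70 mm, loose on the bench to the left of the nest. Origin at its underside.
Things that resemble listed ones, but are neither listed nor needed, are in the scene too. What is shaped like the valve_housing but yellow is not meant.

How it is judged (in metres and radians):
On the way, in this order (a step that is already met when the one before it is completed fails the run):
1. the flap is raised clear while the housing still stands before it (value of joint flap above 0.27 rad and x of valve_housing in the frame of nest below 0 m), for 0.1 s.
2. a fingertip holds the thumb bar down and the flap up while another pushes the housing under it (value of joint flap above 0.25 rad and x of valve_housing in the frame of nest between 0.005 and 0.036 m and contact force between the fingers and flap above 0.2 N and contact force between the fingers and valve_housing above 0.1 N), for 0.05 s.
At the end, for the whole second after the job is handed in: The housing stands in the lane within 3.5 mm of the end stop (origin at nest x over 0.0345, y within 4 mm), flat on the deck and at rest, and the flap is shut (under 0.05 rad) with the port in its window (x of valve_housing in the frame of nest between 0.0345 and 0.041 m and y of valve_housing in the frame of nest between -0.004 and 0.004 m and z of valve_housing in the frame of nest below 0.0145 m and angle between valve_housing's own z axis and vertical below 0.06 rad and value of joint flap below 0.05 rad and linear speed of valve_housing below 0.01 m/s); the robot touches nothing.
It fails at once if the housing is lifted off the lane or tipped (height (world z) of valve_housing above 0.02 m or angle between valve_housing's own z axis and vertical above 0.35 rad).
It fails at once if a bystander is pushed about (distance of any of next_housing, glue_bottle from where it was at the start of the episode above 0.015 m or distance of gauge from where it was at the start of the episode above 0.02 m).
It also fails if it takes over 38 s, if anything falls off the work surface, if the arm or the gripper's body presses on something with over 40 N, if the wrist force passes 120 N, or if a joint passes its speed limit or range.

## Robot

A 6-joint arm with a two-finger parallel gripper is mounted at the origin on a cart in front of the work surface, level with it; the furniture and walls round the work are solid. World frame = base frame: x ahead of the robot, y to its left, z up, the work surface at z = 0. Lengths are in mm, angles in rad, forces in N, time in s.
With the tool pointing down it reaches from about 400 to 825 mm from the base axis. Payload 7 kg.
Tool frame: the origin (TCP) lies on the mounting face of the last link; the fingertips stand 178 mm ahead of it and the grasp point (between the pads) lies 159 mm ahead of it; z points along the fingers, y is the line along which they close (so a half turn about z gives the same grasp; the last joint's range is limited). The gripper opens to 88 mm and grips with 3 to 60 N. Pads are 19 mm wide; open, the fingers measure 130 mm over their backs; the gripper's body (78 mm by 193 mm) begins 47 mm behind the grasp point.
Start: joints at [-1.048, 0.359, 0.012, 0, -1.224, -0.288], TCP at [157.012, -656.463, 404.661] pointing down, gripper open.
Joint ranges: [-3.07, 3.07], [-1.43, 2.12], [-1.02, 1.25], [-3.03, 1.67], [-3.05, -0], [-3.03, 3.03]. Speed limits (rad/s): [2.39, 2.39, 3.01, 3.14, 3.14, 3.14].

## Interface

Orientations are given as a unit quaternion [x, y, z, w].
In Python, from rig import bot, optics gives the robot as it stands.
- The arm moves only by the tool carry_out, never from a script. Its argument "rows" is a list of rows, each a list of 2 entries, a list of its own where there are three numbers: the shift along the tool's x, y, z in units of 60 mm (1.0 is 60 mm), then the turn, a rotation vector about the tool's x, y, z in units of 8 degrees (1.0 is 8 degrees). A call has 1 to 8 rows; each row is the pose to reach, as a shift and turn from the pose commanded when the call began, along the tool's axes at that moment; what a row does not reach only later rows make up. A row lasts 1/8 s, in which the tool goes at most 62.5 mm and 10.7 degrees, less where a joint would pass 70% of its speed; a pose out of reach is approached as far as the arm can. A call with a gripper value outside its range is refused whole. "claw" is the finger opening in mm, from 0 to 87.6, set as the call begins (left out, the last holds). The fingers move at their own pace and stop on an object; "newtons" is the grip in N (left out, the last holds). Time passes only in rows, so rows that repeat a pose let the fingers close. It gives the time, the measured TCP pose, the force and the opening at its end, in the units of the state.
- bot.get_obs(): the state, without advancing time (a new reading comes with each control period).
- optics.grab_frame(name): name is "scene" or "side" or "wrist"; returns the picture (400x640x3 uint8, red, green, blue); there is no depth.
- optics.camera_info(name): a dict with "intrinsics" (3x3 intrinsics, pixels), "k1" (the pictures are not rectified: a ray, as slopes to the right and down, at radius r is drawn at 1 + k1 r^2 times it, then the intrinsics apply), "extrinsics" (4x4, takes a point from camera to world coordinates); the wrist camera has in their place "T_tool_cam" (4x4, takes a point from camera to tool coordinates, whose origin is the TCP and whose axes are the flange's). Camera axes: x right, y down, z forward; pixel columns grow to the right and rows downward; lengths in mm; the calibration is good to about 2 mm. A picture is of the moment at which its call begins: read the wrist's pose just before it. camera_info takes no time and is no camera call.
- bot.close_job(): hands the job in, once; it reports no verdict.
The state is a dict: "clock": time; "joint_positions": joint angles; "qvel": joint speeds; "tau": joint torques, N m; "tool_pos": TCP position; "ee_rot": TCP orientation; "ft_force": force on the tool from outside, world axes, zero at the start; "ft_torque": the same for the moment, N m; "finger_gap": opening from 0.0 (shut) to 1.0 (fully open).
Only numpy, scipy, OpenCV 4.12 (cv2) and the standard library are available. Lean on these libraries where they do the work, as an engineer would, in place of code of your own. Each camera call takes 0.05 s, during which the arm holds its last target. There are 200 camera calls.

## Working session

There is one attempt and no reset: what is moved stays moved. The work goes in short steps, Python scripts to look and compute and a tool call to move; the robot and the scene stay as the last step left them, time stands still between calls to the robot, and variables do not carry over. Pictures are saved under pics/ and viewed, on a budget of 10 in all, crops included, one or two more only if the job needs it, and the job is handed in when it is done.

Besides the shell and the picture viewer there is one more tool, called after ">>>" by a JSON object that holds its "name" and its "arguments". carry_out: Moves the arm, as the interface text tells. Its arguments: {"type":"object","properties":{"rows":{"type":"array","items":{"type":"array"}},"claw":{"type":"number"},"newtons":{"type":"number"}},"required":["rows"]}

```bash
ls; mkdir -p pics; python3 - <<'E'
from rig import bot, optics
import cv2, numpy as np
for n in ("scene","side","wrist"):
    o=bot.get_obs(); im=optics.grab_frame(n); cv2.imwrite(f"pics/{n}0.png",im[:,:,::-1])
    c=optics.camera_info(n); print(n,{k:np.round(v,4).tolist() for k,v in c.items()})
print(o)
E
```

```text
pics
scene {'intrinsics': [[476.3674, 0.0, 313.6463], [0.0, 476.3674, 207.6992], [0.0, 0.0, 1.0]], 'k1': 0.0418, 'extrinsics': [[-0.8597, -0.2847, 0.4242, 21.571], [-0.5103, 0.5163, -0.6878, 665.423], [-0.0232, -0.8077, -0.5891, 788.7715], [0.0, 0.0, 0.0, 1.0]]}
side {'intrinsics': [[425.396, 0.0, 311.8338], [0.0, 425.396, 198.9217], [0.0, 0.0, 1.0]], 'k1': 0.0055, 'extrinsics': [[0.8577, -0.1917, 0.4771, 18.1415], [-0.514, -0.2967, 0.8048, -1050.6119], [-0.0127, -0.9355, -0.353, 434.8392], [0.0, 0.0, 0.0, 1.0]]}
wrist {'intrinsics': [[329.708, 0.0, 317.1518], [0.0, 329.708, 202.9086], [0.0, 0.0, 1.0]], 'k1': -0.0322, 'T_tool_cam': [[0.0001, -0.9652, -0.2615, 69.7118], [1.0, 0.0004, -0.0011, -1.4958], [0.0011, -0.2615, 0.9652, 20.3044], [0.0, 0.0, 0.0, 1.0]]}
{'clock': 0.1, 'joint_positions': array([-1.04788240e+00,  3.59340266e-01,  1.11806051e-02, -2.82195880e-04,
       -1.22407528e+00, -2.88092151e-01]), 'qvel': array([ 0.00115466, -0.00345219,  0.00253568,  0.00287854,  0.00171085,
        0.00064697]), 'tau': array([-1.08100619e-03, -5.84166133e+01,  2.93748933e+01,  7.01544553e+00,
        1.01290934e-02, -6.95118842e-05]), 'tool_pos': array([ 157.01063187, -656.33039922,  403.8178593 ]), 'ee_rot': array([-1.17093573e-01,  9.93120617e-01,  7.13307874e-04, -1.61844403e-04]), 'ft_force': array([ 0.41074762,  0.02021938, -0.43818399]), 'ft_torque': array([0.03862626, 0.03364921, 0.00892764]), 'finger_gap': 0.9988296996561988}
```

View pics/scene0.png

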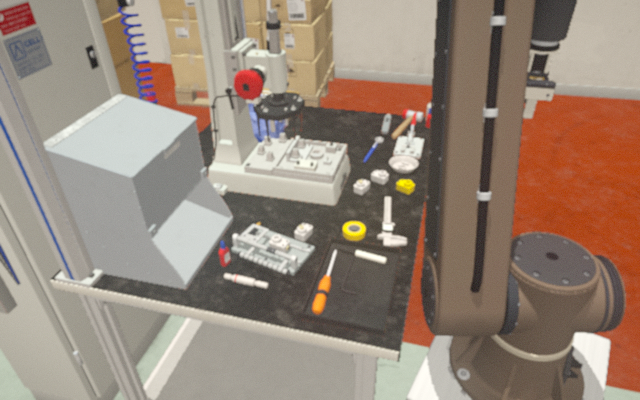

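View pics/side0.png

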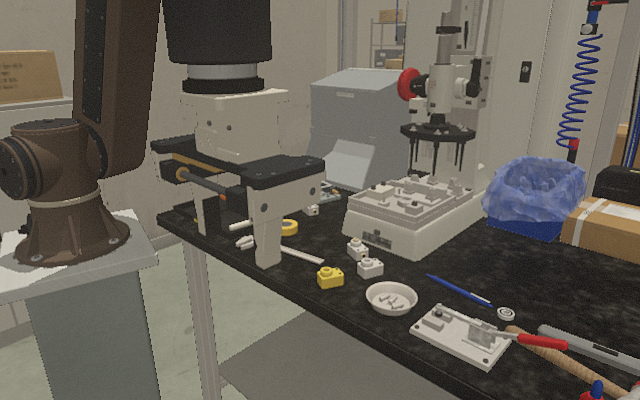

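View pics/wrist0.png

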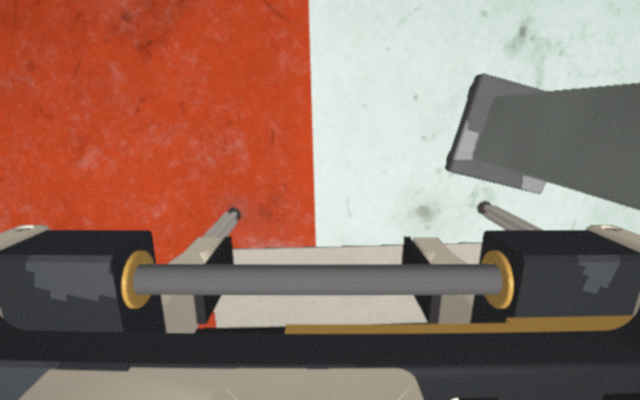

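The scene view shows the nest at about (272,248), the bottle at (224,254), the gauge at (245,281), and a housing with a sleeve at (303,230). The yellow and grey lookalikes are far off at (361–405,186). I'll enlarge the nest.

```bash
cat > h.py <<'E'
import numpy as np, cv2
from rig import bot, optics
from scipy.spatial.transform import Rotation as R
def cam(name, obs=None):
    c=optics.camera_info(name); K=np.array(c["intrinsics"]); k1=c["k1"]
    if name=="wrist":
        T=np.eye(4); T[:3,:3]=R.from_quat(obs["ee_rot"]).as_matrix(); T[:3,3]=obs["tool_pos"]; T=T@np.array(c["T_tool_cam"])
    else: T=np.array(c["extrinsics"])
    return K,k1,T
def cast(cm,uv,z):
    K,k1,T=cm; out=[]
    for (u,v),zz in zip(np.atleast_2d(uv),np.broadcast_to(z,len(np.atleast_2d(uv)))):
        x,y=cv2.undistortPoints(np.array([[[u,v]]],float),K,np.array([k1,0,0,0.]))[0,0]
        d=T[:3,:3]@[x,y,1]; o=T[:3,3]; out.append(o+d*(zz-o[2])/d[2])
    return np.array(out)
def proj(cm,P):
    K,k1,T=cm; Ti=np.linalg.inv(T); P=np.atleast_2d(P).astype(float)
    r,_=cv2.Rodrigues(Ti[:3,:3]); return cv2.projectPoints(P,r,Ti[:3,3],K,np.array([k1,0,0,0.]))[0][:,0]
E
python3 - <<'E'
from h import *
im=cv2.imread("pics/scene0.png")
cv2.imwrite("pics/crop1.png",cv2.resize(im[205:305,200:330],None,fx=6,fy=6,interpolation=cv2.INTER_CUBIC))
c=cam("scene")
print(cast(c,[(272,248),(224,265),(245,281),(303,232),(361,190)],12).round())
E
```

```text
[[ 585.  -45.   12.]
 [ 650.   62.   12.]
 [ 573.   80.   12.]
 [ 551. -136.   12.]
 [ 505. -383.   12.]]
```

View pics/crop1.png

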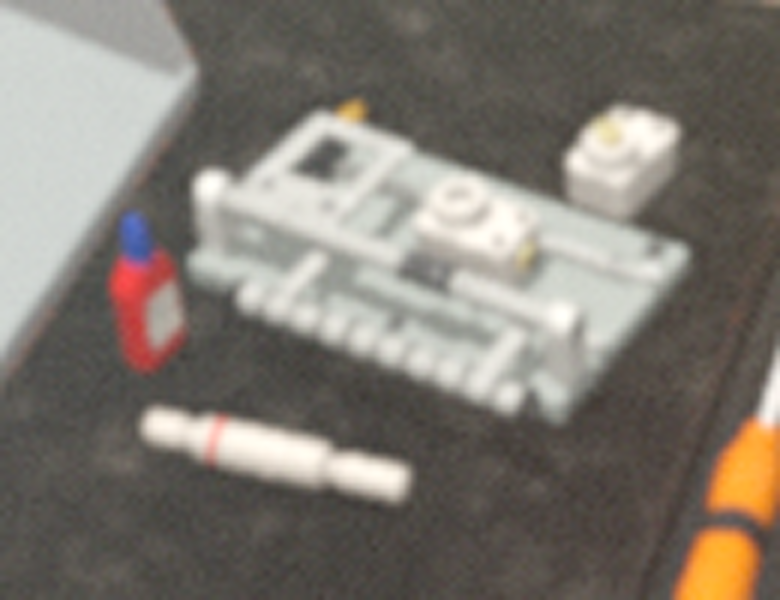

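The lane housing at crop (475,225) has its tan fitting toward the right end, so that is the valve_housing. The one at crop (620,160), off the plate with the sleeve, is the next_housing. The lane runs toward the upper left. Next I compute the rough nest pose and the approach move.

```bash
python3 - <<'E'
from h import *
c=cam("scene"); f=lambda u,v:(u/6+200-.4,v/6+205-.4)
P=cast(c,[f(690,250),f(562,415),f(322,112)],12); print(P.round(1))
print(np.linalg.norm(P[0]-P[1]),np.linalg.norm(P[0]-P[2]))
e=P[2]-P[0]; e2=P[1]-P[0]; print(np.degrees(np.arctan2(e[1],e[0])),np.degrees(np.arctan2(e2[1],e2[0])))
ctr=(P[1]+P[2])/2; print("centre",ctr)
o=bot.get_obs(); M=R.from_quat(o["ee_rot"]).as_matrix(); print(M.round(3), o["tool_pos"])
E
```

```text
[[ 495.6 -102.4   12. ]
 [ 489.2    5.9   12. ]
 [ 685.8 -103.4   12. ]]
108.44976310842851 190.18112438245862
-0.2957796135829035 93.34848636070419
centre [587.50075459 -48.74307774  12.        ]
[[-0.973 -0.233 -0.   ]
 [-0.233  0.973  0.001]
 [ 0.     0.001 -1.   ]] [ 156.96950719 -656.35013227  403.91362388]
```

```bash
python3 - <<'E'
from h import *
c=cam("scene"); s=cam("side")
print(cast(c,[(333,200),(212,190),(350,165),(270,95),(215,65),(230,250)],[0,0,40,200,300,0]).round())
print(cast(s,[(388,255),(343,225),(490,205),(425,140)],[0,0,0,200]).round())
E
```

```text
[[ 560. -314.    0.]
 [ 901. -186.    0.]
 [ 576. -451.   40.]
 [ 868. -468.  200.]
 [ 997. -382.  300.]
 [ 682.    2.    0.]]
[[ 568. -438.    0.]
 [ 577. -259.    0.]
 [ 993. -366.    0.]
 [ 776. -316.  200.]]
```

>>> {"name": "carry_out", "arguments": {"rows": [[[-0.67, 0.6, 0], [0, 0, 0.2]], [[-1.33, 1.2, 0], [0, 0, 0.4]], [[-2.0, 1.8, 0], [0, 0, 0.65]], [[-2.66, 2.4, 0], [0, 0, 0.85]], [[-3.33, 3.0, 0], [0, 0, 1.1]], [[-4.0, 3.6, 0], [0, 0, 1.3]], [[-4.66, 4.2, 0], [0, 0, 1.5]], [[-5.3, 4.83, 0], [0, 0, 1.69]]], "claw": 53}}

```text
clock: 1.15
tool_pos: [399.5, -299.1, 404.7]
ee_rot: [0.001, 1.0, -0.0, 0.0]
ft_force: [1.5, -0.6, -1.1]
finger_gap: 0.6
```

>>> {"name": "carry_out", "arguments": {"rows": [[[-0.47, 0.52, 0.05], [0, 0, 0]], [[-0.94, 1.04, 0.1], [0, 0, 0]], [[-1.4, 1.56, 0.15], [0, 0, 0]], [[-1.9, 2.1, 0.2], [0, 0, 0]], [[-2.35, 2.6, 0.25], [0, 0, 0]], [[-2.8, 3.1, 0.3], [0, 0, 0]], [[-3.3, 3.65, 0.35], [0, 0, 0]], [[-3.75, 4.17, 0.4], [0, 0, 0]]]}}

```text
clock: 2.15
tool_pos: [625.0, -49.5, 380.3]
ee_rot: [0.001, 1.0, -0.0, -0.0]
ft_force: [0.1, -1.2, -0.1]
finger_gap: 0.605
```

```bash
python3 - <<'E'
from h import *
import pickle
o=bot.get_obs(); im=optics.grab_frame("wrist"); cv2.imwrite("pics/w1.png",im[:,:,::-1]); pickle.dump(o,open("w1.pkl","wb"))
print(o["tool_pos"],o["ee_rot"],o["clock"],o["ft_force"])
cv2.imwrite("pics/w1c.png",cv2.resize(im[:,120:520,::-1],None,fx=1.5*4/3,fy=1.5,interpolation=cv2.INTER_CUBIC) if 0 else cv2.resize(im[0:300,120:520,::-1],None,fx=2,fy=2,interpolation=cv2.INTER_CUBIC))
E
```

```text
[625.0144125  -49.46615359 380.28891089] [ 5.28745066e-04  9.99999844e-01 -8.17810519e-06 -1.81896260e-04] 2.15 [ 0.10739878 -1.21610766 -0.06341357]
```

View pics/w1c.png

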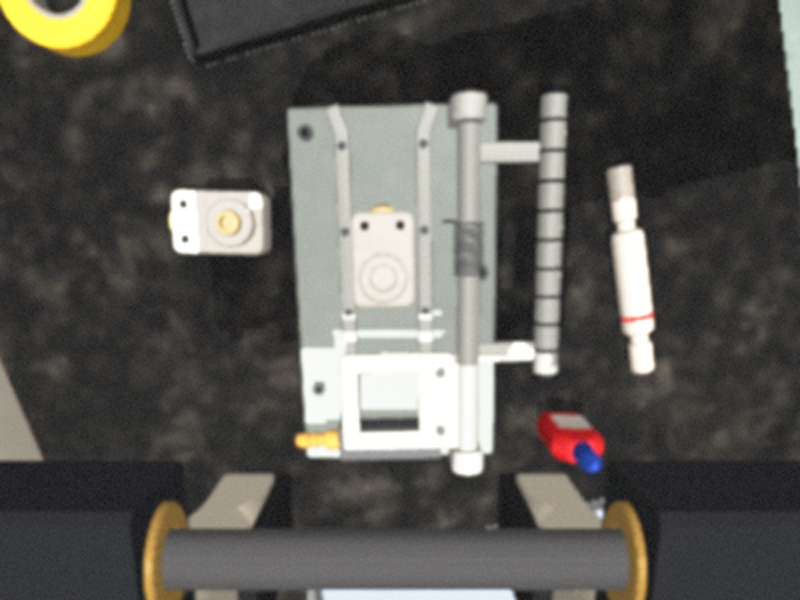

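The wrist view shows the deck corners at crop (288,108), (497,103), (307,458) and (493,452). The housing body's top runs from (353,213) to (412,303) with its tan fitting at (382,209), and the bar runs from (554,95) to (546,372). The arms join the bar at rows 152 and 351. The grey housing with the sleeve, bottle and gauge are all beside the nest.

```bash
cat > m.py <<'E'
from h import *
import pickle
o=pickle.load(open("w1.pkl","rb")); c=cam("wrist",o); f=lambda L:[(u/2+120-.25,v/2-.25) for u,v in L]
D=cast(c,f([(288,108),(497,103),(307,458),(493,452)]),12)
N=np.array([[-91,-52],[-91,52],[91,-52],[91,52]])
# rigid fit
a=N-N.mean(0); b=D[:,:2]-D[:,:2].mean(0); U,S,V=np.linalg.svd(a.T@b); Rm=V.T@U.T
th=np.arctan2(Rm[1,0],Rm[0,0]); t=D[:,:2].mean(0)-Rm@N.mean(0)
E
python3 - <<'E'
from m import *
print(D.round(1)); print("yaw",np.degrees(th),t,"res",(b-a@Rm.T).round(1))
tonest=lambda P:((P[:,:2]-t)@Rm)
print("bar ends/mid",tonest(cast(c,f([(554,95),(546,372),(551,235)]),37.5)).round(1),"expect (-100,80)(38,80)")
print("body top corners",tonest(cast(c,f([(353,213),(412,212),(353,305),(413,303)]),34)).round(1))
print("fitting tip",tonest(cast(c,f([(382,208)]),23)).round(1), "port ctr",tonest(cast(c,f([(383,280)]),43)).round(1))
print("stop/rails", tonest(cast(c,f([(335,106),(435,104),(349,352),(424,352)]),17)).round(1))
print("arms x",tonest(cast(c,f([(510,143),(510,162),(510,343),(510,360)]),37)).round(1))
print("gauge",tonest(cast(c,f([(608,170),(655,372)]),8)).round(1),"bottle",tonest(cast(c,f([(555,435),(588,460)]),[10,70])).round(1),'next',tonest(cast(c,f([(270,190),(270,255)]),20)).round(1))
E
```

```text
[[ 498.3 -103.4   12. ]
 [ 496.1   -1.    12. ]
 [ 679.8 -100.3   12. ]
 [ 676.3    3.6   12. ]]
yaw 1.3027114060905476 [587.59982141 -50.29675534] res [[ 0.4  0.9]
 [ 0.6 -0.6]
 [ 0.  -0.1]
 [-1.1 -0.2]]
bar ends/mid [[-89.   73.4]
 [ 39.3  74. ]
 [-27.2  74.1]] expect (-100,80)(38,80)
body top corners [[-39.5 -19.8]
 [-39.2   8.3]
 [  4.1 -21.5]
 [  3.9   8.1]]
fitting tip [[-41.7  -6.1]] port ctr [[-8.3 -6.2]]
stop/rails [[-90.  -27.6]
 [-89.7  20.7]
 [ 30.6 -25.7]
 [ 31.6  13.8]]
arms x [[-68.9  53.9]
 [-60.6  54. ]
 [ 24.3  55.7]
 [ 32.9  55.9]]
gauge [[-58.4 108.8]
 [ 47.2 140.7]] bottle [[81.4 86.6]
 [74.6 87.7]] next [[-51.8 -61.1]
 [-20.5 -63.3]]
```

```bash
python3 - <<'E'
from m import *
t2=t+Rm@[6,-6]; tonest=lambda P:((P[:,:2]-t2)@Rm)
print("origin",t2,"yaw",np.degrees(th))
print("flap corners",tonest(cast(c,f([(345,353),(342,450),(455,353)]),39)).round(1),"exp x22.5/71.5,y-23.5")
print("window",tonest(cast(c,f([(361,374),(420,374),(361,431),(420,431)]),39)).round(1),"exp x31.5..62.5")
print("posts",tonest(cast(c,f([(468,105),(467,463)]),44)).round(1))
print("arms",tonest(cast(c,f([(510,152),(510,351)]),37)).round(1))
T=lambda x,y:(t2+Rm@[x,y])
for x,y in [(-80,37),(-62,37),(3,37)]: print(x,y,T(x,y).round(1))
E
```

```text
origin [593.73467848 -56.15879668] yaw 1.3027114060905476
flap corners [[ 21.1 -20. ]
 [ 71.5 -23.8]
 [ 22.4  34.3]] exp x22.5/71.5,y-23.5
window [[ 31.9 -12.5]
 [ 32.6  16.8]
 [ 61.5 -13.6]
 [ 62.2  16.4]] exp x31.5..62.5
posts [[-90.4  39.8]
 [ 78.3  39.9]]
arms [[-70.9  60. ]
 [ 22.3  61.8]]
-80 37 [512.9 -21. ]
-62 37 [530.9 -20.6]
3 37 [595.9 -19.1]
```

The flap, window and posts fit the given sizes within about 2 mm. Before choosing the opening I check the fingertip thickness in the same picture.

```bash
python3 - <<'E'
from h import *
im=cv2.imread("pics/w1.png"); cv2.imwrite("pics/tip.png",cv2.resize(im[225:300,200:300],None,fx=8,fy=8,interpolation=cv2.INTER_CUBIC))
E
```

```text
(no output)
```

View pics/tip.png

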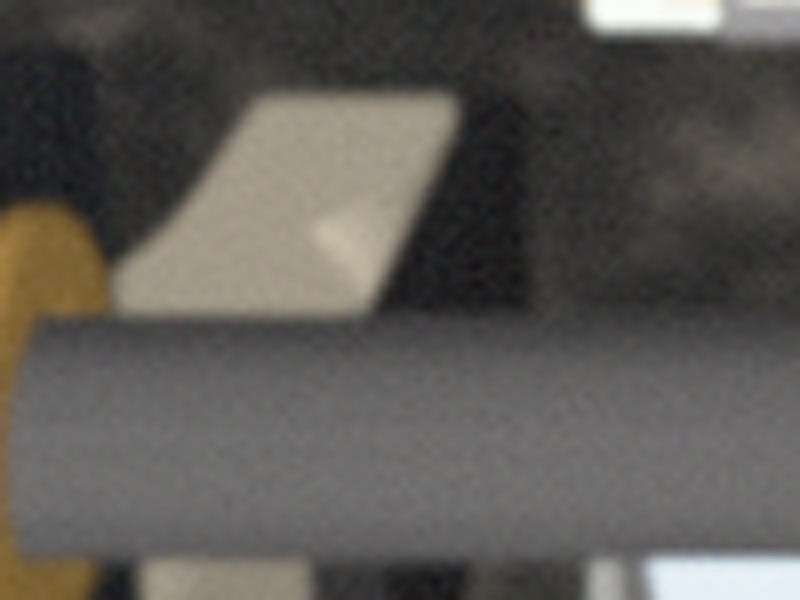

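>>> {"name": "carry_out", "arguments": {"rows": [[[0.5, 0.17, 0.4], [0, 0, -0.05]], [[1.0, 0.34, 0.8], [0, 0, -0.1]], [[1.57, 0.5, 1.2], [0, 0, -0.16]], [[1.57, 0.5, 1.7], [0, 0, -0.16]], [[1.57, 0.5, 2.17], [0, 0, -0.16]], [[1.57, 0.5, 2.17], [0, 0, -0.16]]], "claw": 58}}

```text
clock: 2.95
tool_pos: [529.1, -20.8, 248.7]
ee_rot: [-0.01, 1.0, -0.001, -0.002]
ft_force: [0.2, 0.3, 1.2]
finger_gap: 0.664
```

```bash
python3 - <<'E'
from m import *
o=bot.get_obs(); im=optics.grab_frame("wrist"); s=optics.grab_frame("scene"); pickle.dump(o,open("w2.pkl","wb"))
cv2.imwrite("pics/w2.png",im[:,:,::-1]);cv2.imwrite("pics/s2.png",s[:,:,::-1])
print(o["tool_pos"],o["ee_rot"],o["finger_gap"]*87.6,o["clock"],o["ft_force"])
t2=t+Rm@[6,-6]; print("tool in nest",(o["tool_pos"][:2]-t2)@Rm)
E
```

```text
[529.0802626  -20.8021749  248.73958506] [-1.04977037e-02  9.99942527e-01 -5.47717913e-04 -2.10731093e-03] 58.12568644195176 2.95 [0.24630874 0.28178736 1.22277607]
tool in nest [-63.80008473  36.83694216]
```

View pics/w2.png

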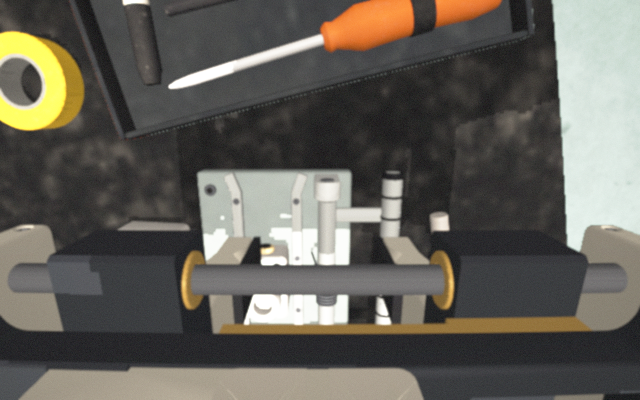

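The near wrist view shows the bar at about (392,200), the rails at (237,200) and (298,200), and the fitting at (267,247) between the fingers. I check these against the nest frame.

```bash
python3 - <<'E'
from m import *
o=pickle.load(open("w2.pkl","rb")); c=cam("wrist",o)
t2=t+Rm@[6,-6]; tonest=lambda P:((P[:,:2]-t2)@Rm).round(1)
print("bar",tonest(cast(c,[(392,200),(392,180),(391,230)],31.5)),"post",tonest(cast(c,[(327,184)],46)))
print("rails",tonest(cast(c,[(237,205),(298,205)],17)),"corner",tonest(cast(c,[(199,171)],12)),"exp -97,-46")
print("fitting tip",tonest(cast(c,[(266,243)],23)),"arm edges",tonest(cast(c,[(360,208),(360,221)],35)))
E
```

```text
bar [[-82.5  81.4]
 [-95.1  80.6]
 [-62.9  81.8]] post [[-95.6  40.7]]
rails [[-75.5 -18.5]
 [-75.4  22.3]] corner [[-97.6 -43.7]] exp -97,-46
fitting tip [[-50.7   0.8]] arm edges [[-78.4  61.2]
 [-70.   61.5]]
```

>>> {"name": "carry_out", "arguments": {"rows": [[[-0.015, 0.035, 0.2], [0, 0, 0]], [[-0.015, 0.035, 0.4], [0, 0, 0]], [[-0.015, 0.035, 0.5], [0, 0, 0]], [[-0.015, 0.035, 0.6], [0, 0, 0]], [[-0.015, 0.035, 0.7], [0, 0, 0]], [[-0.015, 0.035, 0.8], [0, 0, 0]], [[-0.015, 0.035, 0.82], [0, 0, 0]], [[-0.015, 0.035, 0.82], [0, 0, 0]]]}}

```text
clock: 4.05
tool_pos: [531.0, -18.7, 201.5]
ee_rot: [-0.011, 1.0, -0.0, 0.0]
ft_force: [-1.4, -2.1, 4.8]
finger_gap: 0.662
```

```bash
python3 - <<'E'
from m import *
o=bot.get_obs(); s=optics.grab_frame("scene")
cv2.imwrite("pics/s3.png",cv2.resize(s[195:305,190:330,::-1],None,fx=5.7,fy=5.4,interpolation=cv2.INTER_CUBIC))
t2=t+Rm@[6,-6]; print(o["tool_pos"],"tool in nest",(o["tool_pos"][:2]-t2)@Rm,o["clock"],o["ft_force"],o["ft_torque"])
E
```

```text
[530.97478253 -18.71074977 201.46480674] tool in nest [-61.85616085  38.88515701] 4.05 [-1.44574969 -2.05119283  4.83067823] [-0.95668349  0.34016774  0.03669997]
```

View pics/s3.png

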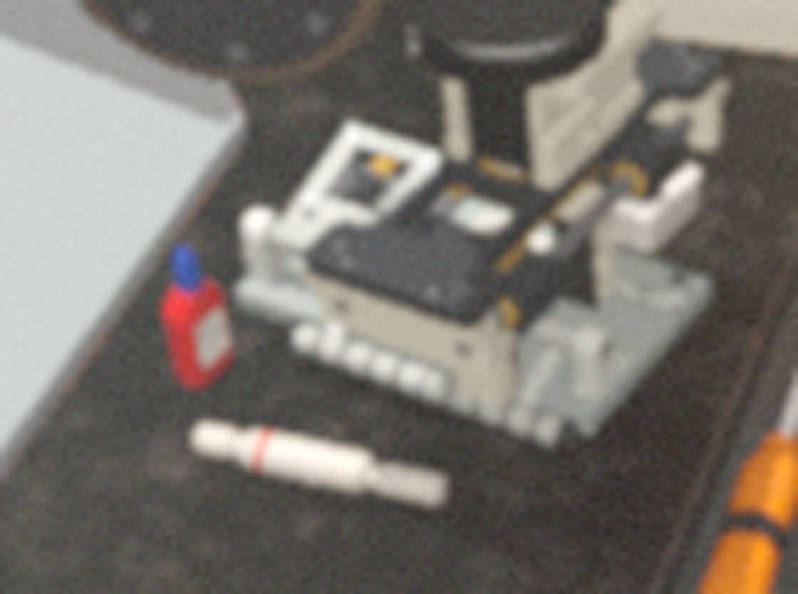

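The flap's plate stands tilted up at crop (365,170), and the upward force is about 5 N, so the bar is held down. The bottle and gauge haven't moved. Now I push.

>>> {"name": "carry_out", "arguments": {"rows": [[[-0.05, 0, 0.025], [0, 0, 0]], [[-0.15, 0, 0.025], [0, 0, 0]], [[-0.25, 0, 0.025], [0, 0, 0]], [[-0.36, 0, 0.025], [0, 0, 0]], [[-0.47, 0, 0.025], [0, 0, 0]], [[-0.58, 0, 0.025], [0, 0, 0]], [[-0.69, 0, 0.025], [0, 0, 0]], [[-0.8, 0, 0.025], [0, 0, 0]]]}}

```text
clock: 5.1
tool_pos: [579.3, -17.5, 199.7]
ee_rot: [-0.011, 1.0, 0.0, -0.0]
ft_force: [-4.4, 0.5, 4.5]
finger_gap: 0.664
```

```bash
python3 - <<'E'
from m import *
o=bot.get_obs(); t2=t+Rm@[6,-6]; print(o["tool_pos"],"tool in nest",(o["tool_pos"][:2]-t2)@Rm,o["clock"],o["ft_force"],o["ft_torque"])
E
```

```text
[579.27964051 -17.45090048 199.73672829] tool in nest [-13.53543328  39.04650576] 5.1 [-4.44401272  0.47215468  4.49779338] [0.30110222 1.44233665 0.04478543]
```

>>> {"name": "carry_out", "arguments": {"rows": [[[-0.08, 0, 0], [0, 0, 0]], [[-0.15, 0, 0], [0, 0, 0]], [[-0.2, 0, 0], [0, 0, 0]], [[-0.25, 0, 0], [0, 0, 0]], [[-0.25, 0, 0], [0, 0, 0]]]}}

```text
clock: 5.72
tool_pos: [594.0, -17.2, 199.7]
ee_rot: [-0.01, 1.0, -0.0, 0.0]
ft_force: [-4.2, -0.6, 3.7]
finger_gap: 0.659
```

>>> {"name": "carry_out", "arguments": {"rows": [[[-0.02, 0, 0], [0, 0, 0]], [[-0.035, 0, 0], [0, 0, 0]], [[-0.035, 0, 0], [0, 0, 0]]]}}

```text
clock: 6.1
tool_pos: [594.8, -17.3, 199.5]
ee_rot: [-0.01, 1.0, -0.0, -0.001]
ft_force: [-8.4, 0.5, 6.4]
finger_gap: 0.661
```

>>> {"name": "carry_out", "arguments": {"rows": [[[-0.02, 0, 0], [0, 0, 0]], [[-0.035, 0, 0], [0, 0, 0]], [[-0.035, 0, 0], [0, 0, 0]]]}}

```text
clock: 6.48
tool_pos: [595.6, -17.4, 199.3]
ee_rot: [-0.01, 1.0, -0.0, -0.003]
ft_force: [-14.2, 1.4, 11.4]
finger_gap: 0.665
```

The force rises at nest x≈3, which is the nominal home position, so the housing is on the stop. I back off slightly and lift.

>>> {"name": "carry_out", "arguments": {"rows": [[[0.06, 0, 0], [0, 0, 0]], [[0.15, 0, 0], [0, 0, 0]], [[0.2, 0, 0], [0, 0, 0]], [[0.2, 0, -0.15], [0, 0, 0]], [[0.2, 0, -0.35], [0, 0, 0]], [[0.2, 0, -0.7], [0, 0, 0]], [[0.2, 0, -1.3], [0, 0, 0]], [[0.2, 0, -2.0], [0, 0, 0]]]}}

```text
clock: 7.48
tool_pos: [585.3, -17.6, 320.5]
ee_rot: [-0.01, 1.0, -0.0, -0.001]
ft_force: [1.4, 0.3, -0.2]
finger_gap: 0.661
```

>>> {"name": "carry_out", "arguments": {"rows": [[[-0.3, 0, -0.5], [0, 0, 0]], [[-0.8, 0, -1.0], [0, 0, 0]], [[-0.8, 0, -1.0], [0, 0, 0]]]}}

```text
clock: 7.85
tool_pos: [635.4, -16.4, 382.3]
ee_rot: [-0.011, 1.0, 0.0, 0.002]
ft_force: [-0.5, 0.2, -0.2]
finger_gap: 0.663
```

```bash
python3 - <<'E'
from m import *
o=bot.get_obs(); im=optics.grab_frame("wrist"); pickle.dump(o,open("w4.pkl","wb"))
cv2.imwrite("pics/w4.png",cv2.resize(im[0:300,120:520,::-1],None,fx=2,fy=2,interpolation=cv2.INTER_CUBIC))
print(o["tool_pos"],o["clock"],o["ft_force"])
E
```

```text
[635.43465668 -16.38696794 382.31301161] 7.85 [-0.54982771  0.21256077 -0.21979251]
```

View pics/w4.png

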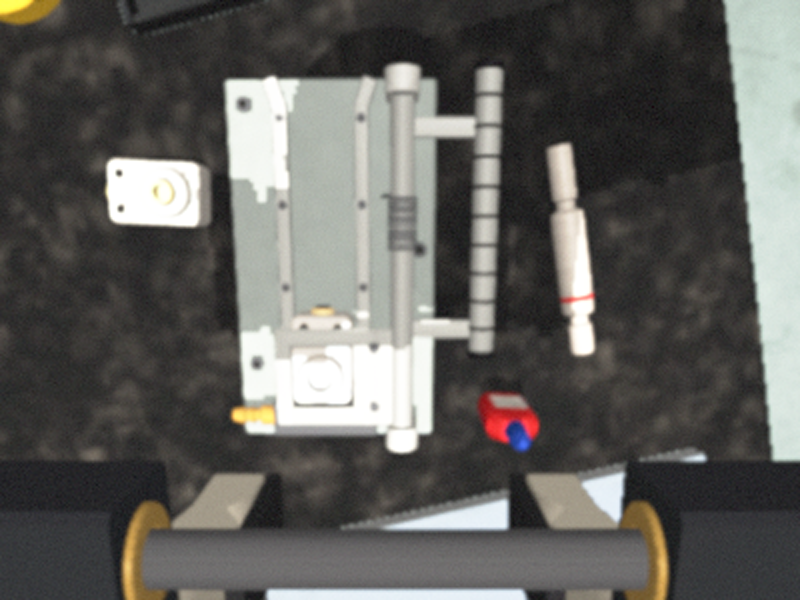

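The port sits inside the window at crop (322,372), with the fitting at (322,309) and the bar back up. I check the numbers.

```bash
python3 - <<'E'
from m import *
o=pickle.load(open("w4.pkl","rb")); c=cam("wrist",o)
t2=t+Rm@[6,-6]; g=lambda L,z:((cast(c,f(L),z)[:,:2]-t2)@Rm).round(1).tolist()
print("tip exp13",g([(322,307)],23),"back exp17",g([(298,317),(348,316)],34))
print("port ctr exp 47.5",g([(322,372)],43))
print("window exp31.5-62.5",g([(292,347),(352,347),(292,405),(352,405)],39))
print("bar exp y80",g([(489,70),(481,350)],37.5),"flap edges exp 22.5,-23.5/71.5",g([(278,338),(278,428)],39))
print("corner exp -97,-46",g([(226,80)],12),"posts",g([(402,76),(401,440)],46))
E
```

```text
tip exp13 [[13.6, -0.0]] back exp17 [[17.2, -10.9], [16.8, 14.0]]
port ctr exp 47.5 [[43.3, 1.2]]
window exp31.5-62.5 [[31.4, -13.7], [31.5, 16.0], [61.3, -15.0], [61.3, 15.5]]
bar exp y80 [[-94.8, 79.9], [33.4, 80.2]] flap edges exp 22.5,-23.5/71.5 [[26.9, -20.5], [73.5, -22.7]]
corner exp -97,-46 [[-96.0, -45.1]] posts [[-90.5, 40.6], [77.7, 40.3]]
```

The tip and back face give home (x≈38), but the port centre reads 4 mm short. One enlarged crop should settle that.

```bash
python3 - <<'E'
from m import *
im=cv2.imread("pics/w4.png"); z=im[295:440,220:415].astype(float)
z=np.clip((z-110)*1.75,0,255).astype(np.uint8)
cv2.imwrite("pics/w4z.png",cv2.resize(z,None,fx=4,fy=4,interpolation=cv2.INTER_CUBIC))
E
```

```text
(no output)
```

View pics/w4z.png

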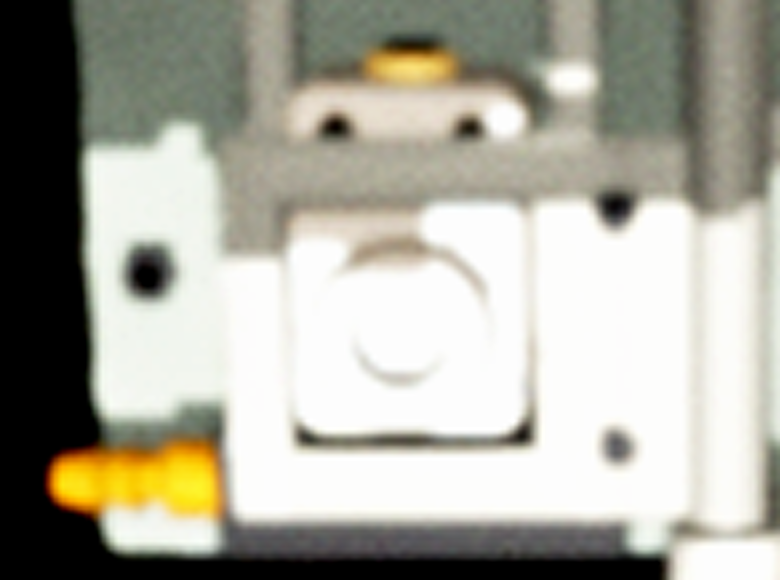

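The enlarged crop shows the port ring inside the window and the body's front edge at the far window edge (row 440), where the stop face is. The plate is level and the fitting stands clear at (410,62). My 4 mm was a misread of the blown-out ring: its back edge is at row 240 and its middle about row 330. The front, back and tip readings agree on home. The arm is clear, so I hand in.

```bash
python3 -c "
from h import *
c=cam('wrist',__import__('pickle').load(open('w4.pkl','rb')))
print(bot.close_job())"
```

```text
the job is handed in; nothing more can be done
None
```

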